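# Clamp a D-section tube in the V-block with the one-hand ratchet clamp

### The job

Stand the thin-walled D-section tube upright in the V-block on the holding board, turned so that its flat faces the clamp's pad, ready for a hole to be drilled in its side. Then squeeze and let out the clamp's trigger, stroke by stroke, until the pad has pushed the tube home in the V and presses it lightly, and stop there, for one full squeeze more dents the thin wall; drive the pad only with the trigger. Finish holding: keep the trigger squeezed in the gripper and do not let go, and leave the other things on the bench alone.

Things in the scene. Friction and masses are not known exactly. Their poses are not given: they have to be found in the camera images.
- tube_center (a point): Centre, half-way up (45 mm above its foot), of the loose aluminium D-section tube that stands on end. z is up along the tube, x points from the centre away from the flat (the flat faces -x), y runs parallel to the flat. Grasp it from above near its top on the two round sides, 48 mm apart along y.
- tube_flat (a point): Middle of the tube's flat, on its outer face, half-way up.
- d_tube: The same tube: 90 mm tall, thin-walled, a black plastic plug in each end, about 0.13 kg. Outside it is a circle of 48 mm diameter with one side cut to a flat, 13 mm from the centre and 40 mm wide. Origin at the centre of its foot, axes as above.
- v_seat (a point): Where the centre of the tube's foot stands when it is home in the V, on top of the fixed plywood board (360 x 130 mm, top 18 mm above the bench). x points along the clamp bar the way the pad travels, into the V; z is up. Home, the tube's x axis agrees with this x axis. A tube stood a few mm short of the V (towards -x) is pushed home by the pad.
- v_block: Hardwood V-block fixed on the board, its right-angled V open towards -x of v_seat; 72 mm wide, 45 mm high (its top 63 mm above the bench).
- grip_back (a point): Middle of the back face (facing -x, axes as at v_seat) of the clamp's fixed upright black grip, 135 mm above the bench and 200 mm from v_seat. The grip is 18 mm thick along x, 24 mm wide, its top 172 mm above the bench. The grey clamp body below reaches 107 mm above the bench.
- trigger_front (a point): Middle of the front face (facing +x) of the upright black trigger in front of the grip, about 135 mm above the bench; 12 mm thick, 20 mm wide, top about 168 mm up. From the grip's back to this face: 55 mm let out, 38 mm squeezed. Squeeze the two together along x from above at this height: one finger behind the grip, one before the trigger.
- clamp_trigger (a joint): Trigger angle, rad: 0 let out (a spring returns it), 0.42 fully squeezed, at its stop. A squeeze takes 8 to 17 N at the fingers; more only presses on the stop. Each full squeeze moves the bar on by one 7 mm tooth (the first by 4 to 11 mm); let the trigger come back to below 0.03 so that it takes the next tooth.
- clamp_bar (a joint): Travel of the toothed bar with its jaw along +x, m: 0 fully back, 0.055 at most. A holding pawl stops it from going back; it gives back about 2 mm when the trigger is let out under load. It reads about 0.029 when the pad just touches a tube that is home.
- clamp_pad (a joint): How far the sprung pad is pushed back into the jaw, m: 0 free, 0.014 at its stop; the spring gives 2 N per mm. The full squeeze that seats the tube pushes it about 4.5 mm in (10 N), which is right; one more would make 11 mm, and the wall dents at 20 N (9.5 mm).
- pad_face (a point): Centre of the face of the round rubber pad, 28 mm across, 53 mm above the bench, looking along +x at the tube; at the start 11 to 27 mm short of where the flat of a seated tube is. The jaw behind it reaches 74 mm above the bench.
- adjustable_wrench: Bystander, not to be disturbed: chrome adjustable wrench, 226 mm long, flat on the bench to the right.
- file: Bystander, not to be disturbed: red-handled file, 290 mm long, lying in front of the tool box at the right.
- tape_measure: Bystander, not to be disturbed: yellow tape measure, 79 x 36 x 62 mm, standing at the left.
- masking_tape: Bystander, not to be disturbed: roll of masking tape, 105 mm across, 24 mm high, lying at the left.
- pencil: Bystander, not to be disturbed: carpenter's pencil, 173 mm, near the front edge at the left.
- combination_square: Bystander, not to be disturbed: steel combination square, 300 mm, near the front edge at the right.
- spray_lube: Bystander, not to be disturbed: spray can, 66 mm across, 225 mm tall, at the back beside the tool box.
- jar_nails: Bystander, not to be disturbed: glass jar of nails with a lid, 63 mm across, 99 mm tall, at the back.

How it is judged:
By the outcome, as a careful person would: the job done as asked, in the order asked, and still so for the second after the job is handed in, while the arm keeps its last pose, push and grip.
It also fails if it takes over 64 s, if anything falls off the work surface, if the arm or the gripper's body presses on something with over 40 N, if the wrist force passes 120 N, or if a joint passes its speed limit or range.

### The arm

A 7-joint arm with a two-finger parallel gripper is mounted at the origin on a cart in front of the work surface, level with it; the furniture and walls round the work are solid. World frame = base frame: x ahead of the robot, y to its left, z up, the work surface at z = 0. Lengths are in m, angles in rad, forces in N, time in s.
With the tool pointing down it reaches from about 0.425 to 0.975 m from the base axis. Payload 16.7 kg.
Tool frame: the origin (TCP) lies at the very end of the fingers, on their centre line; the grasp point (between the pads) lies 19 mm behind it; z points along the fingers, y is the line along which they close (so a half turn about z gives the same grasp; the last joint's range is limited). The gripper opens to 85 mm and grips with 20 to 120 N. Pads are 22 mm wide; open, the fingers measure 114 mm over their backs; the gripper's body (76 mm by 85 mm) begins 54 mm behind the grasp point. The pads swing forward as they close: fully open they stand 13 mm farther back than shut.
Start: joints at [-1.363, 0.426, 0.074, 1.606, -0.034, 1.111, -0.067], TCP at [0.236, 0.632, 0.231] pointing down, gripper open.
Joint ranges: [-2.85, 2.85], [-0.5, 2.14], [-1.23, 1.37], [0.21, 2.46], [-1.02, 4.16], [0.16, 2.05], [-2.73, 2.73]. Speed limits (rad/s): [1.89, 1.89, 2.39, 2.39, 3.01, 3.01, 3.01].

### API

Orientations are given as a 3x3 rotation matrix whose columns are the frame's x, y, z axes.
In Python, from rig import sensors, snapshot, get_calibration, order, spotter gives the robot as it stands.
- The arm moves only by the shell command python3 -m crank 'ROWS' [OPENING] [FORCE]. ROWS is JSON, a list of rows, each a list of 6 numbers: the shift along the world's x, y, z each as a share of 250 mm, from -1 to 1, then the turn, a rotation vector about the world's x, y, z each as a share of 180 degrees, from -1 to 1. In form: [[x, y, z, rx, ry, rz], ...]. A call has 1 to 8 rows; each row is the pose to reach, as a shift and turn from the pose commanded when the call began, turning the shorter way round; what a row does not reach only later rows make up. A row lasts 1/8 s, in which the tool goes at most 62.5 mm and 10.7 degrees, less where a joint would pass 70% of its speed; a pose out of reach is approached as far as the arm can. A call with a number of a shift or a turn outside -1 to 1 is refused whole. A call with a gripper value outside its range is refused whole. OPENING is the closure, from -1 (fully open) to 1 (shut), set as the call begins (- or left out, the last holds). The fingers move at their own pace and stop on an object; FORCE is the grip in N (left out, the last holds). Time passes only in rows, so rows that repeat a pose let the fingers close. It gives the time, the measured TCP pose, the force, the opening and the grip force at its end, in the units of the state.
- sensors.get_state(): the state, without advancing time (a new reading comes with each control period).
- snapshot(name): name is "side" or "top"; returns the picture (400x640x3 uint8, blue, green, red); there is no depth.
- get_calibration(name): a dict with "camera_matrix" (3x3 intrinsics, pixels), "camera_from_world" (4x4, takes a point from world to camera coordinates). Camera axes: x right, y up, looking along -z (the intrinsics and any distortion apply to the point x, -y, -z); pixel columns grow to the right and rows downward; lengths in m; the calibration is good to about 2 mm. A picture is of the moment at which its call begins. get_calibration takes no time and is no camera call.
- order.sign_off(): hands the job in; it is judged then, once.
Trained networks look in the newest picture that a camera, given by its name, has taken for a name from the list of things; names that differ only in an ending like _2 or _b are one class to them, and where a whole thing is asked for, a point or a joint stands for the part that bears it (a point fixed in the world has none). Each returns a list of dicts, best first, with "p" (0 to 1); they miss things now and then, are a little off and sometimes report something else, mostly with a low value. They report only what shows in the picture. A call takes as long as a camera call.
- spotter.outline_of(name, camera): "mask" (400x640 bool, what is visible of it) and "box" ([centre column, centre row, width, height] in pixels, round what is visible of it).
The state is a dict: "t": time; "joints": joint angles; "joint_vel": joint speeds; "joint_efforts": joint torques, N m; "position": TCP position; "orientation": TCP orientation; "ft_force": force on the tool from outside, world axes, zero at the start; "moment": the same for the moment, N m; "width": opening from 0.0 (shut) to 1.0 (fully open); "gripper_force": force on a finger pad.
Only numpy, scipy, OpenCV 4.12 (cv2) and the standard library are available. Lean on these libraries where they do the work, as an engineer would, in place of code of your own. Each camera call takes 0.05 s, during which the arm holds its last target. There are 200 camera calls.

## Working session

There is one attempt and no reset: what is moved stays moved. The work goes in short steps, Python scripts to look and compute and a shell command to move; the robot and the scene stay as the last step left them, time stands still between calls to the robot, and variables do not carry over. Pictures are saved under pics/ and viewed, at most 10 in all, crops included, and the job is handed in when it is done.

```bash
ls; mkdir -p pics
cat > h.py <<'E'
import numpy as np, cv2
from rig import sensors, snapshot, get_calibration, order, spotter
def proj(P,cam):
    c=get_calibration(cam);K=np.array(c["camera_matrix"]);T=np.array(c["camera_from_world"])
    p=np.c_[np.atleast_2d(P),np.ones(len(np.atleast_2d(P)))]@T.T
    q=np.c_[p[:,0],-p[:,1],-p[:,2]]@K.T
    return q[:,:2]/q[:,2:]
def back(uv,z,cam):
    c=get_calibration(cam);K=np.array(c["camera_matrix"]);T=np.array(c["camera_from_world"])
    d=np.linalg.solve(K,[uv[0],uv[1],1]);d=np.array([d[0],-d[1],-d[2]])
    R=T[:3,:3];o=-R.T@T[:3,3];d=R.T@d
    return o+d*(z-o[2])/d[2]
E
python3 - <<'E'
from h import *
for c in("side","top"):
    im=snapshot(c);cv2.imwrite(f"pics/{c}0.png",im)
    k=get_calibration(c);print(c,k.keys());T=np.array(k["camera_from_world"]);print(np.round(-T[:3,:3].T@T[:3,3],3),np.round(T[:3,:3],2).tolist(),np.array(k["camera_matrix"]).round(1).tolist())
    for n in("d_tube","v_block","grip_back","trigger_front","pad_face"):
        try:
            r=spotter.outline_of(n,c);print(n,[(round(x["p"],2),np.round(x["box"]).tolist()) for x in r[:2]])
        except Exception as e: print(n,e)
s=sensors.get_state();print({k:np.round(v,3).tolist() for k,v in s.items()})
E
```

```text
pics
side dict_keys(['camera_matrix', 'camera_from_world'])
[ 0.122 -1.039  1.048] [[0.93, -0.36, 0.02], [0.22, 0.62, 0.75], [-0.28, -0.7, 0.66]] [[419.0, 0.0, 320.6], [0.0, 419.0, 189.0], [0.0, 0.0, 1.0]]
d_tube [(0.85, [375.0, 264.0, 21.0, 31.0])]
v_block [(0.84, [293.0, 159.0, 24.0, 19.0])]
grip_back [(0.63, [312.0, 190.0, 74.0, 76.0])]
trigger_front []
pad_face []
top dict_keys(['camera_matrix', 'camera_from_world'])
[ 0.383 -0.025  1.351] [[-0.02, -1.0, 0.0], [0.99, -0.02, 0.12], [-0.12, 0.0, 0.99]] [[428.2, 0.0, 327.4], [0.0, 428.2, 205.2], [0.0, 0.0, 1.0]]
d_tube [(0.81, [431.0, 192.0, 23.0, 19.0])]
v_block [(0.77, [247.0, 220.0, 21.0, 26.0]), (0.3, [387.0, 263.0, 94.0, 25.0])]
grip_back [(0.72, [290.0, 215.0, 119.0, 58.0])]
trigger_front [(0.54, [305.0, 207.0, 12.0, 7.0])]
pad_face [(0.53, [244.0, 157.0, 22.0, 23.0])]
{'t': 0.6, 'joints': [-1.363, 0.426, 0.074, 1.606, -0.034, 1.111, -0.067], 'joint_vel': [-0.0, -0.0, 0.001, 0.0, -0.001, 0.001, 0.001], 'joint_efforts': [-0.002, -94.909, 3.755, -46.374, 0.019, 0.002, -0.0], 'position': [0.236, 0.632, 0.231], 'orientation': [[-0.937, 0.349, -0.0], [0.349, 0.937, -0.0], [-0.0, -0.0, -1.0]], 'ft_force': [0.529, 0.354, -0.443], 'moment': [-0.012, -0.018, -0.094], 'gripper_force': 0.0, 'width': 1.002}
```

Run:
```python
import cv2,numpy as np
t=cv2.imread("pics/top0.png")[150:270,220:460];s=cv2.imread("pics/side0.png")[130:290,260:420]
cv2.imwrite("pics/a.png",cv2.resize(t,(800,400),interpolation=cv2.INTER_CUBIC))
cv2.imwrite("pics/b.png",cv2.resize(s,(600,600),interpolation=cv2.INTER_CUBIC))
```

```text
(no output)
```

View pics/a.png

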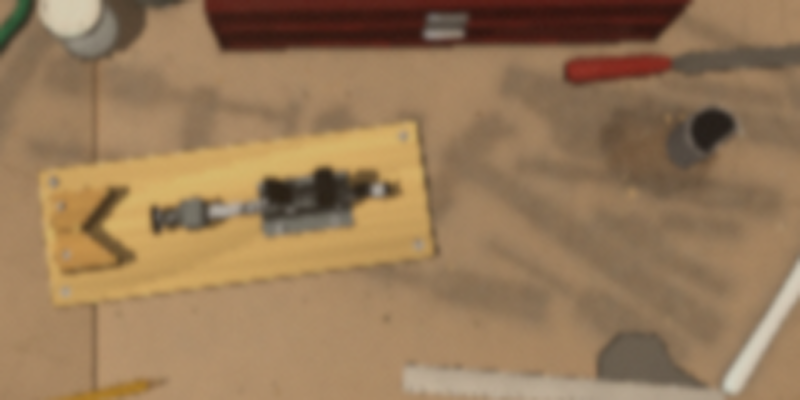

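View pics/b.png

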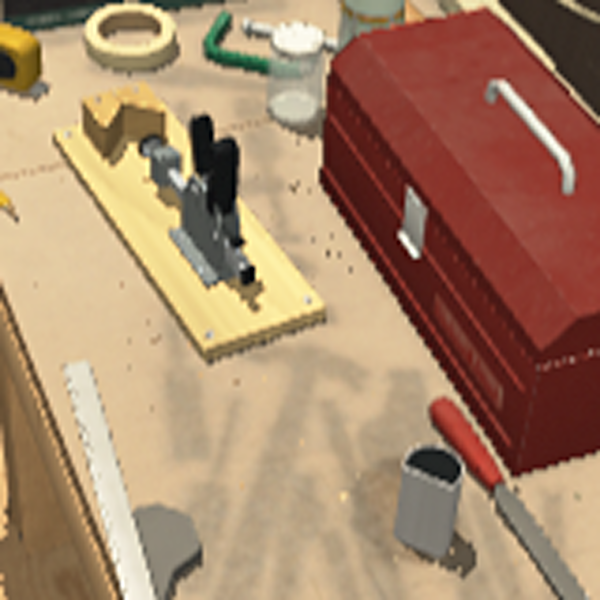

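View pics/side0.png

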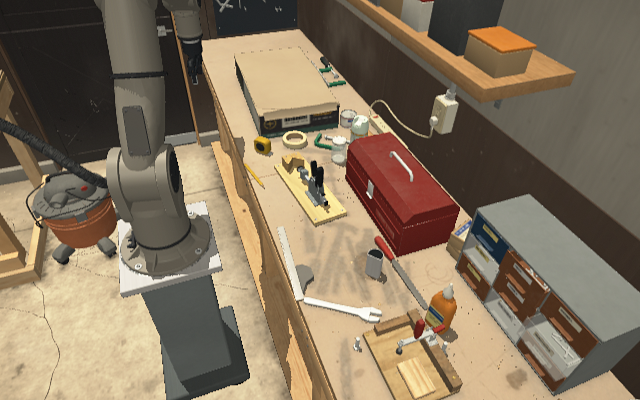

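```bash
cat > fit.py <<'E'
from h import *
from scipy.optimize import minimize
o=np.array([220,150]);f=lambda u:np.array(u)/3.3333+o
C=[back(f(u),.018,"top") for u in((38,172),(415,122),(437,254),(55,305))]
print("board",np.round(C,3).tolist())
d=(C[0]+C[3]-C[1]-C[2])/2;print("len",np.linalg.norm(d),"w",np.linalg.norm(C[0]-C[3]),"yaw",np.degrees(np.arctan2(d[1],d[0])))
x=d/np.linalg.norm(d)
print("vtopcorners/apex/tips",[np.round(back(f(u),.063,"top"),3).tolist() for u in((83,227),(128,186),(133,262),(50,190),(63,270))])
print("grip/trigger tops", [ (n,np.round(back(f(u),z,"top"),3).tolist()) for n,u,z in(("g?",(325,185),.170),("t?",(278,192),.168))])
# tube fit: silhouette masks
snaps={c:snapshot(c) for c in("top","side")}
masks={}
for c in snaps:
    masks[c]=spotter.outline_of("d_tube",c)[0]["mask"];print(c,masks[c].sum())
a=np.arcsin(13/24);th=np.linspace(-np.pi+ (np.pi/2-a),np.pi-(np.pi/2-a),60)
sec=np.c_[.024*np.cos(th),.024*np.sin(th)]
S=8
def sil(p,c,full=True):
    R=np.array([[np.cos(p[2]),-np.sin(p[2])],[np.sin(p[2]),np.cos(p[2])]])
    q=sec@R.T+p[:2];zs=(0,.09) if full else (.09,)
    P=np.vstack([np.c_[q,np.full(len(q),z)] for z in zs])
    uv=proj(P,c); return cv2.convexHull(uv.astype(np.float32))[:,0]
def ras(h,x0,y0,w,hh):
    m=np.zeros((hh*S,w*S),np.uint8);cv2.fillPoly(m,[np.round((h+.5-[x0,y0])*S).astype(np.int32)],255)
    return cv2.resize(m,(w,hh),interpolation=cv2.INTER_AREA)/255.
if __name__=="__main__":
    win={}
    for c,m in masks.items():
        r,cc=np.nonzero(m);win[c]=(cc.min()-8,r.min()-8,np.ptp(cc)+17,np.ptp(r)+17)
    # dark plug, soft
    dark={}
    for c in snaps:
        x0,y0,w,h=win[c];g=cv2.cvtColor(snaps[c],cv2.COLOR_BGR2GRAY)[y0:y0+h,x0:x0+w].astype(float)
        mm=masks[c][y0:y0+h,x0:x0+w];mm=cv2.dilate(mm.astype(np.uint8),np.ones((3,3)))
        dark[c]=np.clip((105-g)/60,0,1)*mm; print(c);print(np.where(mm>0,g,0).astype(int))
    def cost(p):
        e=0
        for c in masks:
            x0,y0,w,h=win[c]
            e+=((ras(sil(p,c),x0,y0,w,h)-masks[c][y0:y0+h,x0:x0+w])**2).sum()
        return e
    r,cc=np.nonzero(masks["top"]);p0=back((cc.mean(),r.mean()),.045,"top")[:2]
    res=[]
    for y in np.radians(np.arange(-180,180,15)):
        q=minimize(cost,[*p0,y],method="Nelder-Mead",options=dict(initial_simplex=[[*p0,y],[p0[0]+.006,p0[1],y],[p0[0],p0[1]+.006,y],[*p0,y+.2]],maxiter=80));res.append((q.fun,*np.round(q.x[:2],4),np.degrees(q.x[2]).round(1)))
    for r in sorted(res)[:9]:print(r)
E
python3 fit.py
```

```text
board [[0.567, 0.272, 0.018], [0.607, -0.084, 0.018], [0.482, -0.101, 0.018], [0.442, 0.256, 0.018]]
len 0.35879164775269473 w 0.1263891818270494 yaw 96.43783479576746
vtopcorners/apex/tips [[0.51, 0.221, 0.063], [0.546, 0.18, 0.063], [0.477, 0.176, 0.063], [0.544, 0.251, 0.063], [0.471, 0.239, 0.063]]
grip/trigger tops [('g?', [0.53, -0.001, 0.17]), ('t?', [0.525, 0.039, 0.168])]
top 256
side 426
top
[[0 0 0 ... 0 0 0]
 [0 0 0 ... 0 0 0]
 [0 0 0 ... 0 0 0]
 ...
 [0 0 0 ... 0 0 0]
 [0 0 0 ... 0 0 0]
 [0 0 0 ... 0 0 0]]
side
[[0 0 0 ... 0 0 0]
 [0 0 0 ... 0 0 0]
 [0 0 0 ... 0 0 0]
 ...
 [0 0 0 ... 0 0 0]
 [0 0 0 ... 0 0 0]
 [0 0 0 ... 0 0 0]]Traceback (most recent call last):
  File "fit.py", line 45, in <module>
    q=minimize(cost,[*p0,y],method="Nelder-Mead",options=dict(initial_simplex=[[*p0,y],[p0[0]+.006,p0[1],y],[p0[0],p0[1]+.006,y],[*p0,y+.2]],maxiter=80));res.append((q.fun,*np.round(q.x[:2],4),np.degrees(q.x[2]).round(1)))
    res = _minimize_neldermead(fun, x0, args, callback, bounds=bounds,
                               **options)
    fxr = func(xr)
    fx = function(np.copy(x), *(wrapper_args + args))
  File "fit.py", line 40, in cost
    e+=((ras(sil(p,c),x0,y0,w,h)-masks[c][y0:y0+h,x0:x0+w])**2).sum()
             ~~~^^^^^
  File "fit.py", line 22, in sil
    uv=proj(P,c); return cv2.convexHull(uv.astype(np.float32))[:,0]
  File "h.py", line 4, in proj
    c=get_calibration(cam);K=np.array(c["camera_matrix"]);T=np.array(c["camera_from_world"])
ValueError: time passes only in moves, steps and waits
```

```bash
python3 - <<'E'
s=open('h.py').read()
s=s.replace("def proj","_c={k:get_calibration(k) for k in('top','side')}\nget_calibration=lambda k:_c[k]\ndef proj",1)
open('h.py','w').write(s)
t=open('fit.py').read()
t=t.replace("; print(c);print(np.where(mm>0,g,0).astype(int))","")
t=t.replace("        return e\n","""        return e
    sec0=sec
    def costd(p):
        global sec
        sec=sec0*.92;e=0
        for c in masks:
            x0,y0,w,h=win[c]
            e+=((ras(sil(p,c,False),x0,y0,w,h)-dark[c])**2).sum()
        sec=sec0
        return e
    tot=lambda p:cost(p)*.5+costd(p)
""").replace("minimize(cost,","minimize(tot,").replace("res.append((q.fun,","res.append((q.fun,cost(q.x),costd(q.x),")
open('fit.py','w').write(t)
E
time python3 fit.py
python3 - <<'E'
import cv2,numpy as np
t=cv2.imread("pics/top0.png")[176:208,412:448];s=cv2.imread("pics/side0.png")[242:286,356:394]
cv2.imwrite("pics/c.png",np.hstack([cv2.resize(t,(396,484),interpolation=0),cv2.resize(s,(400,484),interpolation=0)]))
E
```

```text
board [[0.567, 0.272, 0.018], [0.607, -0.084, 0.018], [0.482, -0.101, 0.018], [0.442, 0.256, 0.018]]
len 0.35879164775269473 w 0.1263891818270494 yaw 96.43783479576746
vtopcorners/apex/tips [[0.51, 0.221, 0.063], [0.546, 0.18, 0.063], [0.477, 0.176, 0.063], [0.544, 0.251, 0.063], [0.471, 0.239, 0.063]]
grip/trigger tops [('g?', [0.53, -0.001, 0.17]), ('t?', [0.525, 0.039, 0.168])]
top 256
side 407
(np.float64(87.17756055363321), np.float64(50.78843521722415), np.float64(61.78334294502115), np.float64(0.5813), np.float64(-0.3466), np.float64(40.4))
(np.float64(87.19730680507496), np.float64(50.894363706266816), np.float64(61.75012495194156), np.float64(0.5813), np.float64(-0.3466), np.float64(40.4))
(np.float64(87.21933679354095), np.float64(50.975947712418304), np.float64(61.731362937331795), np.float64(0.5813), np.float64(-0.3466), np.float64(40.5))
(np.float64(87.38867935409458), np.float64(50.81042675893887), np.float64(61.98346597462515), np.float64(0.5813), np.float64(-0.3465), np.float64(40.4))
(np.float64(87.41470011534025), np.float64(50.79603229527105), np.float64(62.01668396770472), np.float64(0.5813), np.float64(-0.3465), np.float64(40.4))
(np.float64(87.85775278738947), np.float64(51.421407151095735), np.float64(62.1470492118416), np.float64(0.5814), np.float64(-0.3465), np.float64(41.9))
(np.float64(87.8713014225298), np.float64(51.25098039215686), np.float64(62.245811226451366), np.float64(0.5812), np.float64(-0.3464), np.float64(39.5))
(np.float64(88.10514994232989), np.float64(51.61763936947328), np.float64(62.29633025759324), np.float64(0.5812), np.float64(-0.3466), np.float64(41.6))
(np.float64(88.63369281045752), np.float64(51.63852364475201), np.float64(62.814430988081504), np.float64(0.5812), np.float64(-0.3467), np.float64(42.3))
real	0m3.122s
user	0m1.768s
sys	0m0.086s
```

View pics/c.png

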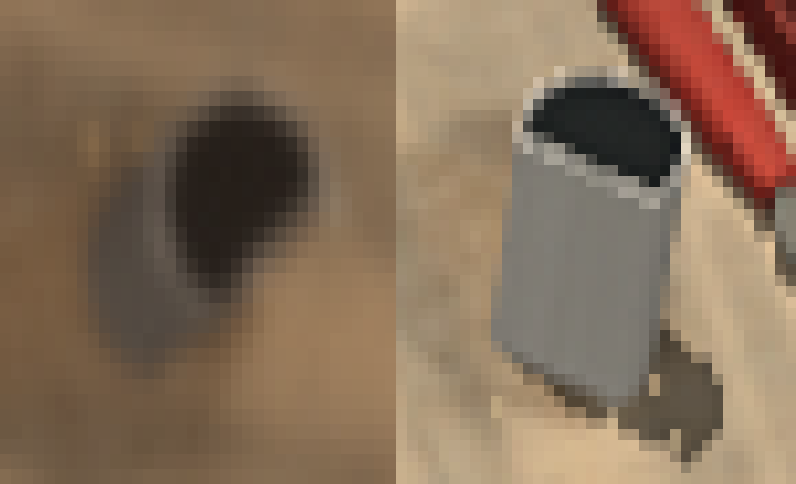

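Run:
```python
from h import *
a=back((367.6,254.9),.09,"side");b=back((381.3,261),.09,"side");print(a,b,np.linalg.norm(a-b))
d=b-a;print("x-axis yaw",np.degrees(np.arctan2(d[1],d[0]))+90)
n=np.array([d[1],-d[0]]);n/=np.linalg.norm(n);print("centre",(a+b)[:2]/2-n*.013)
a=back((412+318/11-.5,176+218/11-.5),.09,"top");b=back((412+228/11-.5,176+303/11-.5),.09,"top");d=b-a;print(a,b,np.linalg.norm(d),np.degrees(np.arctan2(d[1],d[0])))
# overlay
import fit
s={c:cv2.imread(f"pics/{c}0.png") for c in("top","side")}
out=[]
for c,(r0,c0) in(("top",(176,412)),("side",(242,356))):
    im=cv2.resize(s[c][r0:r0+44,c0:c0+38],None,fx=10,fy=10,interpolation=cv2.INTER_CUBIC)
    p=(.5813,-.3466,np.radians(40.4))
    R=np.array([[np.cos(p[2]),-np.sin(p[2])],[np.sin(p[2]),np.cos(p[2])]])
    for z in(0,.09):
        uv=proj(np.c_[fit.sec@R.T+p[:2],np.full(60,z)],c)
        cv2.polylines(im,[np.round((uv+.5-[c0,r0])*10).astype(np.int32)],True,(0,255,0),1)
    out.append(im)
cv2.imwrite("pics/d.png",np.hstack(out))
```

```text
[ 0.55851346 -0.34511005  0.09      ] [ 0.58620368 -0.37949362  0.09      ] 0.04414723209324414
x-axis yaw 38.84563003423537
centre [ 0.58248347 -0.35414792]
[ 0.56294496 -0.36534445  0.09      ] [ 0.54028242 -0.339811    0.09      ] 0.0341401285228394 131.59107639458404
board [[0.567, 0.272, 0.018], [0.607, -0.084, 0.018], [0.482, -0.101, 0.018], [0.442, 0.256, 0.018]]
len 0.35879164775269473 w 0.1263891818270494 yaw 96.43783479576746
vtopcorners/apex/tips [[0.51, 0.221, 0.063], [0.546, 0.18, 0.063], [0.477, 0.176, 0.063], [0.544, 0.251, 0.063], [0.471, 0.239, 0.063]]
grip/trigger tops [('g?', [0.53, -0.001, 0.17]), ('t?', [0.525, 0.039, 0.168])]
top 225
side 450
```

View pics/d.png

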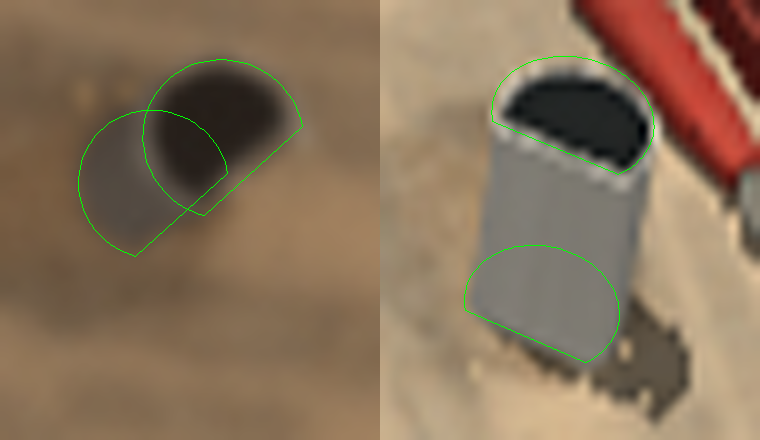

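```bash
python3 -m crank '[[0.8,-1,0.1,0,0,-0.2],[0.8,-1,0.1,0,0,-0.2],[0.8,-1,0.1,0,0,-0.2],[0.8,-1,0.1,0,0,-0.2],[0.8,-1,0.1,0,0,-0.2],[0.8,-1,0.1,0,0,-0.2]]' -1 20
python3 -m crank '[[0.4,-1,0,0,0,-0.2],[0.4,-1,0,0,0,-0.2],[0.4,-1,0,0,0,-0.2],[0.4,-1,0,0,0,-0.2],[0.4,-1,0,0,0,-0.2]]'
python3 -m crank '[[0.1,-1,0,0,0,-0.2],[0.1,-1,0,0,0,-0.2],[0.1,-1,0,0,0,-0.2],[0.1,-1,0,0,0,-0.2],[0.1,-1,0,0,0,-0.2]]'
```

```text
t: 1.95
position: [0.4389, 0.3785, 0.2571]
orientation: [[-0.547, 0.837, 0.001], [0.837, 0.547, 0.0], [-0.001, 0.001, -1.0]]
ft_force: [-0.2, -0.0, -0.2]
width: 1.0
gripper_force: 0.0
t: 2.58
position: [0.5367, 0.129, 0.2566]
orientation: [[0.048, 0.999, 0.001], [0.999, -0.048, -0.0], [-0.0, 0.001, -1.0]]
ft_force: [0.1, 0.8, -0.9]
width: 1.002
gripper_force: 0.0
t: 3.2
position: [0.5604, -0.1222, 0.2566]
orientation: [[0.627, 0.779, 0.0], [0.779, -0.627, -0.002], [-0.001, 0.001, -1.0]]
ft_force: [-1.0, 0.2, -0.1]
width: 1.002
gripper_force: 0.0
```

```bash
python3 -m crank '[[0.078,-0.908,0,0,0,-0.062],[0.078,-0.908,0,0,0,-0.062],[0.078,-0.908,0,0,0,-0.062],[0.078,-0.908,-0.4,0,0,-0.062],[0.078,-0.908,-0.466,0,0,-0.062],[0.078,-0.908,-0.466,0,0,-0.062]]'
python3 - <<'E'
from h import *
s=sensors.get_state();print(s["position"],s["t"])
out=[]
for c,(r0,c0) in(("top",(150,400)),("side",(205,340))):
    im=snapshot(c)[r0:r0+80,c0:c0+66];out.append(cv2.resize(im,None,fx=6,fy=6,interpolation=cv2.INTER_CUBIC))
cv2.imwrite("pics/e.png",np.hstack(out))
E
```

```text
t: 3.95
position: [0.5785, -0.3434, 0.1355]
orientation: [[0.762, 0.648, -0.007], [0.648, -0.762, 0.003], [-0.003, -0.006, -1.0]]
ft_force: [-0.4, -0.0, 1.2]
width: 1.005
gripper_force: 0.0
[ 0.57845817 -0.34341588  0.13554473] 3.95
```

View pics/e.png

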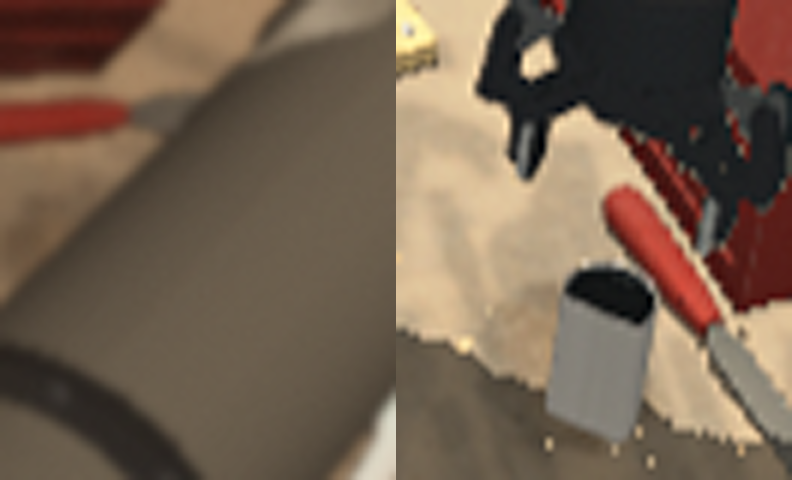

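Run:
```python
from h import *
s=sensors.get_state();p=np.array(s["position"]);y=np.array(s["orientation"])[:,1]
for k in(-1,1): print(proj(p+y*k*.0475+[0,0,.013],"side"),proj(p+y*k*.0475+[0,0,.0],"side"),p+y*k*.05)
print(back((388,253),.01,"side"))
```

```text
[[361.51086343 232.09339741]] [[361.12970972 235.13142481]] [ 0.5485342  -0.3058499   0.14065265]
[[392.07977694 244.35073775]] [[391.46944032 247.38517003]] [ 0.61339244 -0.38196434  0.14064566]
[ 0.66040972 -0.30244893  0.01      ]
```

```bash
python3 -m crank '[[0.004,-0.024,-0.1,0,0,0],[0.004,-0.024,-0.25,0,0,0],[0.004,-0.024,-0.33,0,0,0],[0.004,-0.024,-0.33,0,0,0]]'
python3 -m crank '[[0,0,0,0,0,0],[0,0,0,0,0,0],[0,0,0,0,0,0],[0,0,0,0,0,0],[0,0,0,0,0,0],[0,0,0,0,0,0]]' 1 20
```

```text
t: 4.55
position: [0.5813, -0.35, 0.057]
orientation: [[0.761, 0.649, -0.001], [0.649, -0.761, 0.001], [-0.0, -0.001, -1.0]]
ft_force: [-0.4, -0.6, -0.5]
width: 0.998
gripper_force: 0.0
t: 5.3
position: [0.5818, -0.3508, 0.0585]
orientation: [[0.762, 0.648, 0.001], [0.648, -0.762, -0.0], [0.001, 0.001, -1.0]]
ft_force: [-1.4, 2.0, 7.9]
width: 0.558
gripper_force: 22.8
```

```bash
python3 -m crank '[[0,0,0.25,0,0,0],[0,0,0.5,0,0,0],[0,0,0.75,0,0,0],[0,0,0.8,0,0,0],[0,0,0.8,0,0,0]]'
python3 - <<'E'
from h import *
x=np.array([-.112,.994]);yv=np.array([-.994,-.112]);vs=np.array([.514,.187])
W=lambda a,b,z:np.array([*(vs+x*a+yv*b),z])
out=[]
for c,(r0,c0,h,w) in(("top",(190,222,60,100)),("side",(140,272,75,100))):
    im=cv2.resize(cv2.imread(f"pics/{c}0.png")[r0:r0+h,c0:c0+w],None,fx=7.9,fy=7.9,interpolation=cv2.INTER_CUBIC)
    if c=="side": im=im[:,:]
    def pl(L,col,cl=False):
        uv=proj(np.array(L),c);cv2.polylines(im,[np.round((uv+.5-[c0,r0])*7.9).astype(np.int32)],cl,col,1)
    a=.0339
    pl([W(a-.036,-.036,.063),W(a,0,.063),W(a-.036,.036,.063)],(0,255,0))
    pl([W(a-.036,-.036,.018),W(a,0,.018),W(a-.036,.036,.018)],(255,255,0))
    pl([W(-.2+i,j,.172) for i,j in((0,-.012),(.018,-.012),(.018,.012),(0,.012))],(0,0,255),True)
    pl([W(-.145+i,j,.168) for i,j in((0,-.01),(-.012,-.01),(-.012,.01),(0,.01))],(255,0,255),True)
    out.append(im[:290 if c=="top" else 310] if c=="top" else im[:310])
cv2.imwrite("pics/f.png",np.vstack(out));print(np.vstack(out).shape)
E
```

```text
t: 5.92
position: [0.5815, -0.3505, 0.2579]
orientation: [[0.761, 0.648, 0.001], [0.648, -0.761, 0.0], [0.001, 0.001, -1.0]]
ft_force: [0.7, -0.1, -2.2]
width: 0.557
gripper_force: 22.4
(600, 790, 3)
```

View pics/f.png

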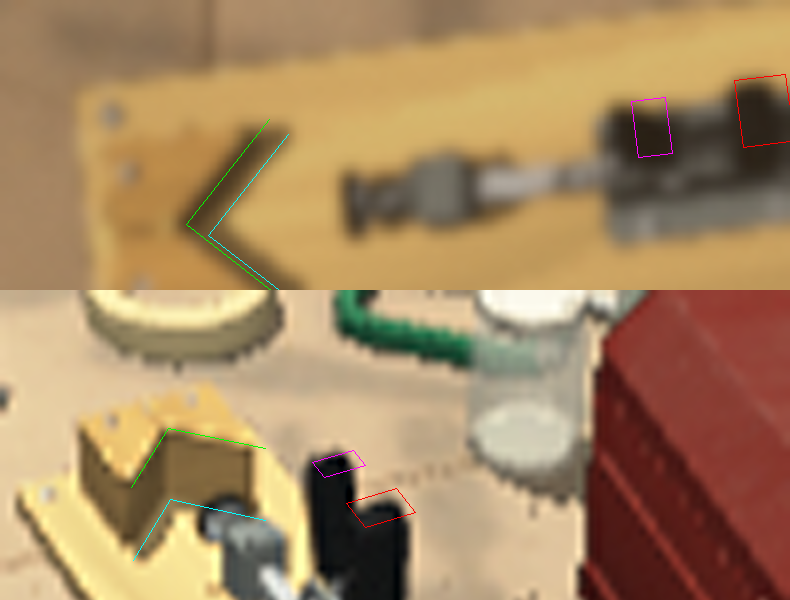

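Run:
```python
from h import *
print("apex side",back((291.4,158.5),.063,"side"),"top",back((244.8,217.6),.063,"top"))
q=lambda u,v,c:(272+u/7.9-.5,140+(v-290)/7.9-.5) if c=="side" else (222+u/7.9-.5,190+v/7.9-.5)
# V arm tips side (top edge): left tip, right tip ; bottom apex
for n,u,z,c in(("Ltip s",(133,480),.063,"side"),("Rtip s",(253,458),.063,"side"),("botapex s",(165,512),.018,"side"),("Ltip t",(252,130),.063,"top"),("grip s",(381,512),.172,"side"),("trig s",(335,466),.168,"side"),("grip t",(763,113),.172,"top"),("trig t",(650,128),.168,"top")):
    print(n,back(q(*u,c),z,c).round(4))
from rig import spotter
for c in("top","side"):
    im=snapshot(c)
    for k in("v_block",):
        r=spotter.outline_of(k,c)
        if r:
            m=r[0]["mask"];ys,xs=np.nonzero(m);print(c,r[0]["p"],m.sum(),xs.mean(),ys.mean(),back((xs.mean(),ys.mean()),.063,c))
```

```text
apex side [0.50219983 0.2127111  0.063     ] top [0.51115356 0.2215131  0.063     ]
Ltip s [0.4813 0.1861 0.063 ]
Rtip s [0.5419 0.1834 0.063 ]
botapex s [0.5049 0.2118 0.018 ]
Ltip t [0.546  0.1956 0.063 ]
grip s [ 0.5345 -0.0058  0.172 ]
trig s [0.529  0.0359 0.168 ]
grip t [ 0.5345 -0.0025  0.172 ]
trig t [0.5305 0.0375 0.168 ]
top 0.86 374 243.77005347593584 219.4090909090909 [0.50573505 0.22460279 0.063     ]
side 0.7 300 291.99666666666667 160.27333333333334 [0.50087259 0.2011297  0.063     ]
```

```bash
python3 -m crank '[[-0.13,1,0,0,0,0.15],[-0.13,1,0,0,0,0.15],[-0.13,1,0,0,0,0.15],[-0.13,1,0,0,0,0.15],[-0.13,1,0,0,0,0.15]]'
python3 -m crank '[[-0.13,1,0,0,0,0.161],[-0.13,1,0,0,0,0.161],[-0.13,1,0,0,0,0.161],[-0.13,1,0,0,0,0.161],[-0.13,1,0,0,0,0.161]]'
python3 -m crank '[[-0.011,0.126,-0.1,0,0,0],[-0.011,0.126,-0.3,0,0,0],[-0.011,0.126,-0.45,0,0,0],[-0.011,0.126,-0.52,0,0,0],[-0.011,0.126,-0.52,0,0,0]]'
python3 - <<'E'
from h import *
snapshot("side")
s=sensors.get_state();print(s["position"],np.degrees(np.arctan2(s["orientation"][1][1],s["orientation"][0][1])),s["t"])
x=np.array([-.112,.994]);yv=np.array([-.994,-.112]);vs=np.array([.513,.186])
out=[]
import fit
for c,(r0,c0,h,w) in(("top",(190,222,60,100)),("side",(120,262,75,100))):
    im=cv2.resize(snapshot(c)[r0:r0+h,c0:c0+w],None,fx=7.9,fy=7.9,interpolation=cv2.INTER_CUBIC)[:300]
    out.append(im)
cv2.imwrite("pics/g.png",np.vstack(out))
E
```

```text
t: 6.75
position: [0.5483, -0.0951, 0.2562]
orientation: [[0.378, 0.926, -0.002], [0.926, -0.378, 0.002], [0.001, -0.003, -1.0]]
ft_force: [0.5, -0.3, -1.2]
width: 0.554
gripper_force: 22.3
t: 7.38
position: [0.5151, 0.1538, 0.2561]
orientation: [[-0.117, 0.993, -0.002], [0.993, 0.117, -0.0], [-0.0, -0.002, -1.0]]
ft_force: [-0.2, -0.5, -0.6]
width: 0.556
gripper_force: 21.0
t: 8.0
position: [0.5134, 0.18, 0.1265]
orientation: [[-0.11, 0.994, -0.002], [0.994, 0.11, -0.001], [-0.001, -0.002, -1.0]]
ft_force: [-0.1, -0.3, -0.5]
width: 0.554
gripper_force: 21.1
[0.51400074 0.18039203 0.12768971] 6.316278433883795 8.05
board [[0.567, 0.272, 0.018], [0.607, -0.084, 0.018], [0.482, -0.101, 0.018], [0.442, 0.256, 0.018]]
len 0.35879164775269473 w 0.1263891818270494 yaw 96.43783479576746
vtopcorners/apex/tips [[0.51, 0.221, 0.063], [0.546, 0.18, 0.063], [0.477, 0.176, 0.063], [0.544, 0.251, 0.063], [0.471, 0.239, 0.063]]
grip/trigger tops [('g?', [0.53, -0.001, 0.17]), ('t?', [0.525, 0.039, 0.168])]Traceback (most recent call last):
  File "<stdin>", line 6, in <module>
  File "fit.py", line 14, in <module>
    masks[c]=spotter.outline_of("d_tube",c)[0]["mask"];print(c,masks[c].sum())
             ~~~~~~~~~~~~~~~~~~~~~~~~~~~~~~^^^
IndexError: list index out of range
```

Run:
```python
from h import *
im=snapshot("side")[110:190,262:352];cv2.imwrite("pics/g.png",cv2.resize(im,None,fx=7,fy=7,interpolation=cv2.INTER_CUBIC))
```

```text
(no output)
```

View pics/g.png

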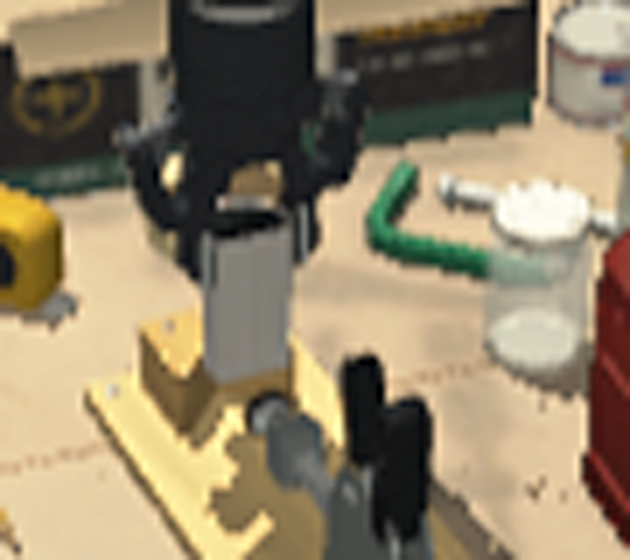

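Run:
```python
from h import *
q=lambda u:(262+u[0]/7-.5,110+u[1]/7-.5)
for n,u,z in(("flatL",(205,372),.0695),("flatR",(285,379),.0695),("topL",(205,237),.159),("topR",(293,237),.159),("Vbot",(195,443),.018),("Vapextop",None,0)):
    if u: print(n,back(q(u),z,"side").round(4))
P=[[.5155,.1675,.0695],[.513-.112*.0339,.186+.994*.0339,.018]]
print((proj(P,"side")+.5-[262,110])*7)
```

```text
flatL [0.4894 0.1803 0.0695]
flatR [0.5285 0.16   0.0695]
topL [0.4914 0.1792 0.159 ]
topR [0.535  0.1641 0.159 ]
Vbot [0.4836 0.1846 0.018 ]
[[257.91217368 375.85727822]
 [219.16899613 396.97865942]]
```

```bash
sed -i 's/^C=\[back/if 0: C=[back/; s/^print.*$//; s/^d=(C.*$//; s/^x=d.*$//' fit.py; sed -i '/^# tube fit/,/print(c,masks/d' fit.py
python3 - <<'E'
from h import *
import fit
from scipy.optimize import minimize
im0=snapshot("side");r=spotter.outline_of("d_tube","side");print([x["p"] for x in r])
cv2.imwrite("pics/side_h.png",im0)
p=np.array([.514,.1804])
def outl(p,yw,z):
    R=np.array([[np.cos(yw),-np.sin(yw)],[np.sin(yw),np.cos(yw)]]);return np.c_[fit.sec@R.T+p,np.full(60,z)]
if r:
    m=r[0]["mask"];ys,xs=np.nonzero(m);print(xs.min(),xs.max(),ys.min(),ys.max(),m.sum())
out=[]
for yw in(96.3,76.3):
    im=cv2.resize(im0[132:182,276:314],None,fx=10,fy=10,interpolation=cv2.INTER_CUBIC)
    for z in(.0695,.1595):
        uv=proj(outl(p,np.radians(yw),z),"side");cv2.polylines(im,[np.round((uv+.5-[276,132])*10).astype(np.int32)],True,(0,255,0),1)
    out.append(im)
cv2.imwrite("pics/i.png",np.hstack(out))
E
```

```text
[0.52]
291 303 138 163 283
```

View pics/i.png

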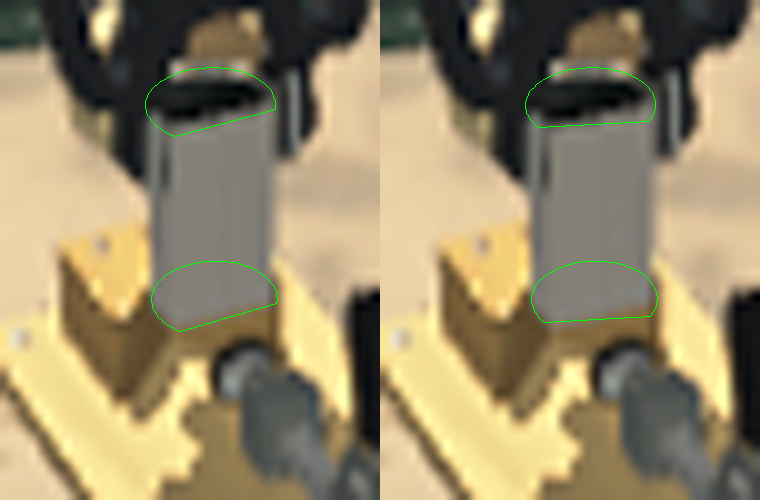

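```bash
python3 -m crank '[[-0.004,-0.012,-0.02,0,0,0],[-0.004,-0.012,-0.04,0,0,0],[-0.004,-0.012,-0.06,0,0,0],[-0.004,-0.012,-0.06,0,0,0]]'
```

```text
t: 8.85
position: [0.5123, 0.1778, 0.1118]
orientation: [[-0.111, 0.994, -0.001], [0.994, 0.111, -0.0], [-0.0, -0.001, -1.0]]
ft_force: [0.3, 0.8, -0.1]
width: 0.551
gripper_force: 21.1
```

```bash
python3 -m crank '[[0,0,-0.06,0,0,0],[0,0,-0.1,0,0,0],[0,0,-0.125,0,0,0],[0,0,-0.133,0,0,0],[0,0,-0.137,0,0,0],[0,0,-0.137,0,0,0]]'
```

```text
t: 9.6
position: [0.5127, 0.178, 0.0782]
orientation: [[-0.111, 0.994, 0.0], [0.994, 0.111, 0.0], [0.0, 0.0, -1.0]]
ft_force: [0.3, 0.0, -1.0]
width: 0.554
gripper_force: 21.1
```

```bash
python3 -m crank '[[0,0,-0.004,0,0,0],[0,0,-0.008,0,0,0],[0,0,-0.008,0,0,0]]'
```

```text
t: 9.98
position: [0.5125, 0.178, 0.0764]
orientation: [[-0.111, 0.994, -0.0], [0.994, 0.111, 0.0], [0.0, -0.0, -1.0]]
ft_force: [-2.7, -1.1, 8.8]
width: 0.558
gripper_force: 20.7
```

```bash
python3 -m crank '[[0,0,0.002,0,0,0],[0,0,0.002,0,0,0],[0,0,0.002,0,0,0],[0,0,0.002,0,0,0],[0,0,0.1,0,0,0],[0,0,0.35,0,0,0],[0,0,0.6,0,0,0],[0,0,0.7,0,0,0]]' -1 20
```

```text
t: 10.98
position: [0.5136, 0.1782, 0.2546]
orientation: [[-0.111, 0.994, 0.004], [0.994, 0.111, 0.003], [0.002, 0.004, -1.0]]
ft_force: [-0.5, 0.4, 0.1]
width: 1.001
gripper_force: 0.0
```

```bash
python3 -m crank '[[0.078,-0.69,0,0,0,-0.5],[0.078,-0.69,0,0,0,-0.5],[0.078,-0.69,0,0,0,-0.5],[0.078,-0.69,0,0,0,-0.5],[0.078,-0.69,0,0,0,-0.5],[0.078,-0.69,0,0,0,-0.5],[0.078,-0.69,0,0,0,-0.5],[0.078,-0.69,0,0,0,-0.5]]'
python3 -m crank '[[0,0,0,0,0,-0.025],[0,0,0,0,0,-0.025]]'
python3 - <<'E'
from h import *
import fit
from scipy.optimize import minimize
s=sensors.get_state();print(np.round(s["joints"],2),s["position"].round(4) if hasattr(s["position"],"round") else s["position"],np.degrees(np.arctan2(s["orientation"][1][1],s["orientation"][0][1])))
p0=np.array([.5125,.178])
for c in("side","top"):
    im=snapshot(c);cv2.imwrite(f"pics/{c}_k.png",im)
    r=spotter.outline_of("d_tube",c)
    if not r: print(c,"none");continue
    m=r[0]["mask"];ys,xs=np.nonzero(m);print(c,r[0]["p"],m.sum(),r[0]["box"])
    def pred(p):
        R=np.array([[np.cos(p[2]),-np.sin(p[2])],[np.sin(p[2]),np.cos(p[2])]]);q=fit.sec@R.T+p[:2]
        return cv2.convexHull(proj(np.vstack([np.c_[q,np.full(60,z)] for z in(.018,.108)]),c).astype(np.float32))[:,0]
    h=pred([*p0,np.radians(96.4)]);print("pred box",h.min(0),h.max(0),"got",xs.min(),ys.min(),xs.max(),ys.max())
E
```

```text
t: 11.98
position: [0.5319, 0.0054, 0.251]
orientation: [[0.985, 0.175, -0.0], [0.175, -0.985, 0.0], [0.0, -0.0, -1.0]]
ft_force: [-0.3, 0.9, 0.1]
width: 1.001
gripper_force: 0.0
t: 12.22
position: [0.532, 0.0055, 0.251]
orientation: [[0.995, 0.104, -0.0], [0.104, -0.995, -0.0], [-0.0, 0.0, -1.0]]
ft_force: [-0.7, 0.1, 0.6]
width: 1.0
gripper_force: 0.0
[-0.84  0.22  0.83  1.94 -0.18  1.06 -1.4 ] [0.532  0.0055 0.251 ] -84.03082128702086
side 0.83 235 [297.0, 162.1, 16.3, 26.6]
pred box [290.1787 149.894 ] [303.0744  175.57503] got 291 150 302 174
top 0.65 259 [257.1, 216.3, 23.5, 18.5]
pred box [248.54826 207.18387] [266.36172 225.9254 ] got 248 208 266 226
```

```bash
python3 -m crank '[[0.002,0.034,0,0,0,0],[0.002,0.034,-0.2,0,0,0],[0.002,0.034,-0.4,0,0,0],[0.002,0.034,-0.5,0,0,0],[0.002,0.034,-0.53,0,0,0],[0.002,0.034,-0.53,0,0,0]]'
```

```text
t: 13.18
position: [0.5328, 0.0141, 0.1189]
orientation: [[0.995, 0.103, 0.0], [0.103, -0.995, -0.0], [0.0, 0.0, -1.0]]
ft_force: [0.2, -0.4, -0.0]
width: 1.0
gripper_force: 0.0
```

```bash
python3 -m crank '[[0.003,-0.032,0,0,0,0],[0.003,-0.032,0,0,0,0]]'
python3 -m crank '[[0,0,0,0,0,0],[0,0,0,0,0,0],[0,0,0,0,0,0],[0,0,0,0,0,0],[0,0,0,0,0,0],[0,0,0,0,0,0]]' 1 25
python3 - <<'E'
from h import *
a=snapshot("side")[130:205,270:345];b=snapshot("top")[190:240,235:335];cv2.imwrite("pics/l_t.png",b)
s=sensors.get_state();print(s["width"],s["gripper_force"],s["ft_force"])
cv2.imwrite("pics/l.png",cv2.resize(a,None,fx=8,fy=8,interpolation=cv2.INTER_CUBIC))
E
```

```text
t: 13.42
position: [0.534, 0.0057, 0.1196]
orientation: [[0.995, 0.103, 0.002], [0.103, -0.995, 0.001], [0.002, -0.001, -1.0]]
ft_force: [0.5, 2.9, 2.2]
width: 0.998
gripper_force: 1.6
t: 14.18
position: [0.534, 0.0099, 0.1199]
orientation: [[0.994, 0.106, 0.001], [0.106, -0.994, 0.005], [0.002, -0.005, -1.0]]
ft_force: [-4.1, 20.3, 19.9]
width: 0.455
gripper_force: 28.5
0.4545559000115743 28.511577890021726 [-4.92765423 22.18618956 18.58397305]
```

```bash
python3 -m crank '[[0,0.016,0,0,0,0],[0,0.024,0,0,0,0],[0,0.024,0,0,0,0],[0,0.024,0,0,0,0]]'
cat > trk.py <<'E'
from h import *
import sys,json
tag=sys.argv[1]
x=np.array([-.112,.994])
s=sensors.get_state();print("w",round(float(s["width"]),3),"gf",round(float(s["gripper_force"]),1),"ft",np.round(s["ft_force"],1),"pos",np.round(s["position"],4),"t",s["t"])
for c in("side","top"):
    im=snapshot(c);cv2.imwrite(f"pics/{c}_{tag}.png",im)
    for n,z in(("d_tube",.063),("pad_face",.053)):
        r=spotter.outline_of(n,c)
        if r:
            m=r[0]["mask"];ys,xs=np.nonzero(m);P=back((xs.mean(),ys.mean()),z,c)
            print(c,n,round(r[0]["p"],2),m.sum(),"along",round(1000*float((P[:2]-[.513,.186])@x),1),P[:2].round(4),np.round(r[0]["box"],1))
E
python3 trk.py s1
```

```text
t: 14.78
position: [0.5341, 0.01, 0.1198]
orientation: [[0.995, 0.101, 0.002], [0.101, -0.995, -0.001], [0.002, 0.001, -1.0]]
ft_force: [0.2, -13.8, 11.9]
width: 0.456
gripper_force: 45.4
w 0.456 gf 45.4 ft [  0.2 -13.8  11.9] pos [0.5341 0.01   0.1198] t 14.775
side d_tube 0.7 210 along 10.2 [0.512  0.1962] [297.6 161.9  12.3  26.2]
top d_tube 0.58 240 along 3.1 [0.5129 0.1891] [255.8 217.6  22.   16. ]
top pad_face 0.56 52 along -24.9 [0.5164 0.1613] [266.1 216.6   9.5   7.8]
```

```bash
python3 -m crank '[[0,-0.01,0,0,0,0],[0,-0.01,0,0,0,0]]' 1 20
cat > ecc.py <<'E'
from h import *
import sys
a,b=sys.argv[1:3]
# local flow of tube top rim (top/side) and jaw, in mm along clamp x
x=np.array([-.112,.994,0])
def mv(c,P,w,h):
    A=cv2.imread(f"pics/{c}_{a}.png",0);B=cv2.imread(f"pics/{c}_{b}.png",0)
    u=proj(P,c)[0];J=(proj(P+.007*x,c)[0]-u)/7
    x0,y0=int(u[0]-w/2),int(u[1]-h/2)
    g=lambda I:cv2.GaussianBlur(I.astype(np.float32),(0,0),.8)
    T=g(A)[y0:y0+h,x0:x0+w];best=[]
    S=g(B)
    for d in np.arange(-4,16,.5):
        M=np.float32([[1,0,x0+J[0]*d],[0,1,y0+J[1]*d]])
        W=cv2.warpAffine(S,M,(w,h),flags=cv2.INTER_CUBIC|cv2.WARP_INVERSE_MAP)
        best.append((float(np.corrcoef(W.ravel(),T.ravel())[0,1]),float(d)))
    return max(best)
t=np.array([.5125,float(sys.argv[3]) if len(sys.argv)>3 else .178,.108])
for c in("top","side"):
    print(c,"tube",mv(c,t,22,18),"pix/mm",(proj(t+.007*x,c)-proj(t,c))[0]/7)
    j=np.array([.512,.190,.06])-x*.05; print(c,"jaw",mv(c,j,14,12))
E
cp pics/top0.png pics/top_0.png; cp pics/side0.png pics/side_0.png
python3 ecc.py k s1; python3 ecc.py 0 s1
python3 - <<'E'
from h import *
s=sensors.get_state();print(s["width"],s["gripper_force"],s["ft_force"])
E
```

```text
t: 15.32
position: [0.5341, 0.0099, 0.1198]
orientation: [[0.995, 0.103, 0.002], [0.103, -0.995, 0.002], [0.002, -0.002, -1.0]]
ft_force: [-2.6, 0.8, 14.7]
width: 0.46
gripper_force: 38.1
top tube (0.9898155680516396, 2.0) pix/mm [-0.34105431  0.04528623]
top jaw (0.9472455145611789, 8.5)
side tube (0.9926197902841646, 1.5) pix/mm [-0.11159835 -0.14188963]
side jaw (0.9637374907006385, 8.0)
top tube (0.1730130106025629, -4.0) pix/mm [-0.34105431  0.04528623]
top jaw (0.5637150042276468, 14.5)
side tube (0.3022783171338809, -0.5) pix/mm [-0.11159835 -0.14188963]
side jaw (0.6803647559727753, 8.5)
0.4599363474017801 38.075187779031694 [-2.56855288  0.79527232 14.70748389]
```

```bash
python3 -m crank '[[0,0.002,0,0,0,0],[0,0.002,0,0,0,0],[0,0.002,0,0,0,0],[0,0.002,0,0,0,0],[0,0.002,0,0,0,0],[0,0.002,0,0,0,0]]' -1 25
python3 trk.py r1; python3 ecc.py s1 r1 .180
```

```text
t: 16.08
position: [0.5333, 0.0099, 0.1185]
orientation: [[0.995, 0.103, 0.0], [0.103, -0.995, -0.0], [0.0, 0.0, -1.0]]
ft_force: [-0.5, -0.3, -0.1]
width: 1.002
gripper_force: 0.0
w 1.002 gf 0.0 ft [-0.5 -0.3 -0.1] pos [0.5333 0.0099 0.1185] t 16.075
side d_tube 0.5 246 along 13.2 [0.5139 0.1994] [296.4 163.2  18.3  27.1]
side pad_face 0.58 335 along 15.9 [0.7052 0.2236] [338.2 150.2  19.4  26.4]
top d_tube 0.67 214 along 2.8 [0.5138 0.1889] [258.6 218.1  22.4  16.6]
top tube (0.9996075311657341, 0.0) pix/mm [-0.34106531  0.04528664]
top jaw (0.9806496057078165, -0.5)
side tube (0.9624577843233725, 0.5) pix/mm [-0.11142969 -0.14164012]
side jaw (0.9997871435333924, 0.0)
```

Trigger is free, gripper force zero. Second stroke.

```bash
python3 -m crank '[[0,0,0,0,0,0],[0,0,0,0,0,0],[0,0,0,0,0,0],[0,0,0,0,0,0],[0,0,0,0,0,0],[0,0,0,0,0,0]]' 1 25
python3 trk.py s2; python3 ecc.py r1 s2 .180;python3 ecc.py k s2
```

```text
t: 17.12
position: [0.534, 0.0101, 0.1195]
orientation: [[0.995, 0.103, 0.001], [0.103, -0.995, 0.001], [0.001, -0.001, -1.0]]
ft_force: [-3.8, 0.8, 18.8]
width: 0.465
gripper_force: 24.9
w 0.465 gf 24.9 ft [-3.8  0.8 18.8] pos [0.534  0.0101 0.1195] t 17.125
side d_tube 0.55 277 along 13.8 [0.512  0.1998] [297.4 161.3  15.5  28.6]
side pad_face 0.56 362 along 18.1 [0.704  0.2258] [337.9 147.9  18.1  23.8]
top d_tube 0.5 254 along 9.0 [0.5119 0.1949] [253.9 217.1  21.8  17.9]
top pad_face 0.71 394 along 200.1 [0.4308 0.378 ] [193.2 245.2  31.   22.6]
top tube (0.9697971561431374, 5.0) pix/mm [-0.34106531  0.04528664]
top jaw (0.8134509957585134, 3.5)
side tube (0.9266063055020911, 5.0) pix/mm [-0.11142969 -0.14164012]
side jaw (0.9809342241585672, 6.0)
top tube (0.9481594704915491, 6.0) pix/mm [-0.34105431  0.04528623]
top jaw (0.9188401073056207, 12.5)
side tube (0.9331228472471275, 6.5) pix/mm [-0.11159835 -0.14188963]
side jaw (0.9105782024195009, 14.5)
```

```bash
python3 -m crank '[[0,0,0,0,0,0],[0,0,0,0,0,0],[0,0,0,0,0,0]]' 1 45
python3 trk.py s2b; python3 ecc.py s2 s2b .187
cat > plug.py <<'E'
from h import *
import sys
x=np.array([-.112,.994]);y=np.array([-.994,-.112])
for tag in sys.argv[1:]:
  for c in("top","side"):
    g=cv2.imread(f"pics/{c}_{tag}.png",0).astype(float);u=proj([[.5125,.182,.108]],c)[0]
    x0,y0=int(u[0])-12,int(u[1])-10;G=g[y0:y0+20,x0:x0+24]
    w=np.clip((85-G)/50,0,1)
    n,l,st,ce=cv2.connectedComponentsWithStats((w>0).astype(np.uint8));k=1+np.argmax(st[1:,4]);w=w*(l==k)
    yy,xx=np.mgrid[y0:y0+20,x0:x0+24];P=back(((w*xx).sum()/w.sum(),(w*yy).sum()/w.sum()),.108,c)[:2]
    d=P-[.512,.190];mu=np.cov(np.vstack([xx.ravel(),yy.ravel()]),aweights=w.ravel());ev,V=np.linalg.eigh(mu)
    print(tag,c,"along",round(1e3*d@x,1),"lat",round(1e3*d@y,1),"area",round(w.sum(),1),"axis",np.degrees(np.arctan2(V[1,1],V[0,1])).round(1))
E
python3 plug.py k s1 r1 s2 s2b
```

```text
t: 17.8
position: [0.534, 0.0099, 0.1196]
orientation: [[0.995, 0.103, 0.001], [0.103, -0.995, 0.001], [0.002, -0.001, -1.0]]
ft_force: [-3.7, -1.7, 19.9]
width: 0.459
gripper_force: 44.0
w 0.459 gf 44.0 ft [-3.7 -1.7 19.9] pos [0.534  0.0099 0.1196] t 17.8
side d_tube 0.75 206 along 17.6 [0.5131 0.2037] [295.4 162.1  15.6  23.4]
top d_tube 0.72 216 along 9.5 [0.5118 0.1954] [253.  215.9  18.   19.5]
top pad_face 0.44 46 along -18.5 [0.5153 0.1676] [262.8 216.8   9.2   6.8]
top tube (0.9999790376648297, 0.0) pix/mm [-0.34110381  0.0452881 ]
top jaw (0.9993130953660175, 0.0)
side tube (0.9999864538937178, 0.0) pix/mm [-0.11084267 -0.140772  ]
side jaw (0.9999737862410696, 0.0)
k top along -12.8 lat 2.5 area 121.9 axis -164.9
k side along -9.1 lat 2.5 area 30.9 axis 170.8
s1 top along -10.0 lat 2.5 area 114.9 axis -165.7
s1 side along -6.6 lat 2.5 area 32.0 axis 169.4
r1 top along -10.5 lat 2.5 area 117.4 axis -167.6
r1 side along -6.6 lat 2.5 area 31.9 axis 169.4
s2 top along -4.6 lat 2.6 area 116.6 axis -166.0
s2 side along -0.1 lat 2.1 area 29.8 axis 171.0
s2b top along -4.6 lat 2.6 area 116.2 axis -166.2
s2b side along -0.1 lat 2.1 area 29.8 axis 171.0
```

```bash
python3 -m crank '[[0,0,0,0,0,0],[0,0,0,0,0,0],[0,0,0,0,0,0],[0,0,0,0,0,0],[0,0,0,0,0,0],[0,0,0,0,0,0]]' -1 25
python3 trk.py r2
python3 -m crank '[[0,0,0,0,0,0],[0,0,0,0,0,0],[0,0,0,0,0,0],[0,0,0,0,0,0],[0,0,0,0,0,0],[0,0,0,0,0,0]]' 1 25
python3 trk.py s3; python3 ecc.py s2b r2 .187;python3 ecc.py r2 s3 .187; python3 plug.py s2b r2 s3
```

```text
t: 18.85
position: [0.5333, 0.0099, 0.1185]
orientation: [[0.995, 0.103, 0.0], [0.103, -0.995, 0.0], [0.0, -0.0, -1.0]]
ft_force: [-0.8, 0.2, 0.0]
width: 1.003
gripper_force: 0.0
w 1.003 gf 0.0 ft [-0.8  0.2  0. ] pos [0.5333 0.0099 0.1185] t 18.85
side d_tube 0.53 188 along 17.7 [0.5136 0.2038] [296.4 162.2  15.2  24.6]
top d_tube 0.82 248 along 8.0 [0.5129 0.1941] [252.8 217.6  22.1  20.4]
top pad_face 0.45 51 along -18.2 [0.5148 0.1679] [263.6 217.1   8.8   6.4]
t: 19.9
position: [0.534, 0.0101, 0.1196]
orientation: [[0.995, 0.103, 0.001], [0.103, -0.995, 0.001], [0.001, -0.001, -1.0]]
ft_force: [-4.4, -1.1, 20.5]
width: 0.462
gripper_force: 24.0
w 0.462 gf 24.0 ft [-4.4 -1.1 20.5] pos [0.534  0.0101 0.1196] t 19.9
side d_tube 0.56 218 along 19.2 [0.5127 0.2053] [295.4 162.8  14.1  26.1]
top d_tube 0.47 249 along 11.6 [0.5125 0.1976] [254.2 217.8  19.4  20.4]
top pad_face 0.64 262 along 10.5 [0.5129 0.1965] [252.3 219.6  17.   23.6]
top tube (0.9998844445469603, 0.0) pix/mm [-0.34110381  0.0452881 ]
top jaw (0.9977862755398664, 0.0)
side tube (0.9968653807535077, 0.0) pix/mm [-0.11084267 -0.140772  ]
side jaw (0.9997193445053105, 0.0)
top tube (0.9984991888311343, 0.5) pix/mm [-0.34110381  0.0452881 ]
top jaw (0.9702211427270827, 1.5)
side tube (0.9952881555007821, 0.5) pix/mm [-0.11084267 -0.140772  ]
side jaw (0.977804491789363, 4.0)
s2b top along -4.6 lat 2.6 area 116.2 axis -166.2
s2b side along -0.1 lat 2.1 area 29.8 axis 171.0
r2 top along -4.8 lat 2.7 area 117.7 axis -166.4
r2 side along -0.0 lat 2.1 area 30.0 axis 170.8
s3 top along -3.9 lat 2.5 area 115.5 axis -164.8
s3 side along 0.7 lat 2.0 area 29.9 axis 170.1
```

```bash
python3 - <<'E'
from h import *
o=[]
for t in("r2","s3"):
    a=cv2.resize(cv2.imread(f"pics/side_{t}.png")[140:188,276:326],(400,384),interpolation=cv2.INTER_CUBIC)
    b=cv2.resize(cv2.imread(f"pics/top_{t}.png")[203:230,235:285],(400,216),interpolation=cv2.INTER_CUBIC)
    o.append(np.vstack([a,b]))
cv2.imwrite("pics/z.png",np.hstack(o))
E
sed 's/x\*.05;/x*.042;/; s/\.06\])/.07])/' ecc.py > ecc2.py; python3 ecc2.py r2 s3 .187; python3 ecc2.py r1 s2 .18
```

```text
top tube (0.9984991888311343, 0.5) pix/mm [-0.34110381  0.0452881 ]
top jaw (0.9794786928519651, 1.0)
side tube (0.9952881555007821, 0.5) pix/mm [-0.11084267 -0.140772  ]
side jaw (0.9771704610264434, 2.0)
top tube (0.9697971561431374, 5.0) pix/mm [-0.34106531  0.04528664]
top jaw (0.909042503205648, 5.0)
side tube (0.9266063055020911, 5.0) pix/mm [-0.11142969 -0.14164012]
side jaw (0.9755828529598236, 5.5)
```

View pics/z.png

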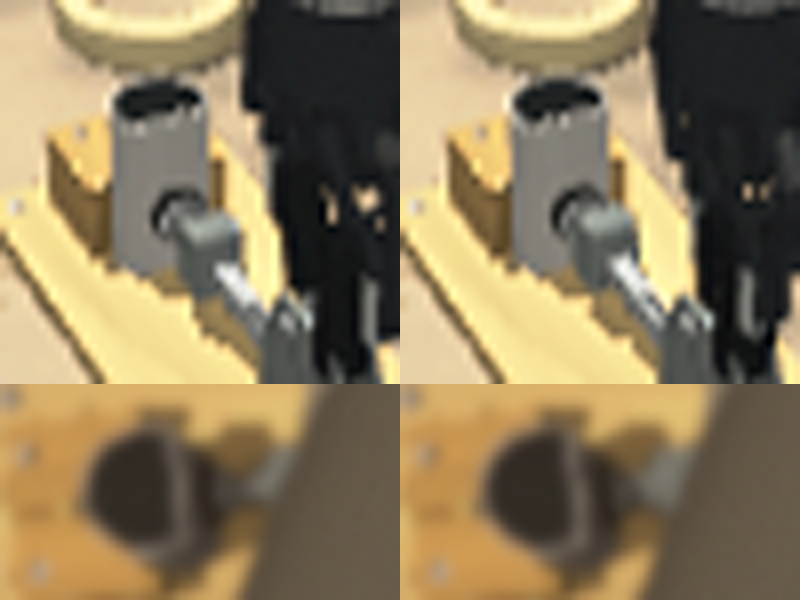

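```bash
python3 -c "
from rig import order
print(order.sign_off())"
```

```text
the job is handed in; nothing more can be done
None
```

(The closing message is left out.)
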